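Load the spice tray, labels up, and lock its fence

TASK

Put the hexagonal spice jars away in the wooden spice tray: flip the black cam lever to free the steel fence, slide the fence right back to its stop, and lay every jar that is out in the tray's trough, end to end and rolled so that its paper label faces straight up (lids may point either way). Then slide the fence up until the jars are closed up against each other and the end wall, and flip the lever back over to lock it. Leave the other kitchen things where they are.

Things in the scene. Friction and masses are not known exactly. Their poses are not given: they have to be found in the camera images.
- tray: wooden tray fixed to the counter, a trough along its own y (y -175 to +263), 64 wide, floor top 6 above the counter; two lips along the sides, inner faces at x = +-26, tops 14 above the counter; end wall at the -y end, 46 high, inner face at y = -160. Origin at counter level on the trough's middle line, z up. A jar lying in it has its origin at x = 0, z = 28.
- fence (a joint): slide of the steel fence along the tray's +y, m. Clear length from end wall to fence = 110 mm + this value; 0 = nearest the end wall, 0.23 = right back at its stop. About 2 N of friction when the lever is free; held fast when locked.
- fence_face (a point): middle of the fence's jar-side face, 28 above the counter, in the tray's axes (+y = away from the jars). The fence is an upright steel plate 56 wide (x), 14 thick (from the face to +y), top 61 above the counter.
- fence_tab (a point): centre of the top of the fence's steel grip tab: 30 wide (x), 14 thick (y), top 95 above the counter, standing on the plate (from 61 up); can be pinched from above with the fingers closing along the tray's y. The lever swings 29 behind its middle (+y).
- lever (a joint): cam lever behind the fence, rad, hinged about the tray's y axis 36 behind the fence face, 22.3 above the counter; 80 from hinge to ball. 0 = free, leaning 0.85 rad to the tray's +x side (off the robot); 1.7 = locked, leaning 0.85 rad to -x. Stays where left; from about 0.7 rad on the cam grips the floor and it is stiffer (to 10 N). Push the ball along its arc with shut fingers.
- lever_tip (a point): centre of the lever's ball end (22 diameter), 75 above the counter at either end of the swing, 102 at the middle of it.
- jar_a: hexagonal amber spice jar with a round black lid, lying on a flat: 66 long (52 glass, 14 lid of 41 diameter), 44 across flats, 50.8 across corners, 160 g. Origin on its axis, halfway along the 66. Own y along the jar to the lid; own z out of the flat with the white label (42 x 21): z up = label up. Starts rolled 60, 120 or 180 degrees away. May be absent (None).
- jar_b: hexagonal amber spice jar with a round black lid, lying on a flat: 66 long (52 glass, 14 lid of 41 diameter), 44 across flats, 50.8 across corners, 160 g. Origin on its axis, halfway along the 66. Own y along the jar to the lid; own z out of the flat with the white label (42 x 21): z up = label up. Starts rolled 60, 120 or 180 degrees away. May be absent (None).
- jar_c: hexagonal amber spice jar with a round black lid, lying on a flat: 66 long (52 glass, 14 lid of 41 diameter), 44 across flats, 50.8 across corners, 160 g. Origin on its axis, halfway along the 66. Own y along the jar to the lid; own z out of the flat with the white label (42 x 21): z up = label up. Starts rolled 60, 120 or 180 degrees away. May be absent (None).
- jar_d: hexagonal amber spice jar with a round black lid, lying on a flat: 66 long (52 glass, 14 lid of 41 diameter), 44 across flats, 50.8 across corners, 160 g. Origin on its axis, halfway along the 66. Own y along the jar to the lid; own z out of the flat with the white label (42 x 21): z up = label up. Starts rolled 60, 120 or 180 degrees away. May be absent (None).
- dish: bystander, leave alone: small white bowl, 56 across, 30 high, among the jars; origin under its middle
- mug: bystander, leave alone: white mug, 80 across, 90 high; origin under its middle
- oil: bystander, leave alone: small green oil bottle, 52 across, 115 high; origin under its middle
- spatula: bystander, leave alone: spatula, lying flat; origin under its middle
- mill: bystander, leave alone: wooden pepper mill, 54 across, 112 high; origin under its middle
- round_jar: bystander, leave alone: round glass jar, 70 across, 100 high; origin under its middle
- sponge: bystander, leave alone: yellow sponge, 90 x 60 x 30; origin under its middle
There are look-alikes about, which are no part of the job. What is shaped like the jar_c but green is not meant.

How it is judged (in metres and radians):
On the way, in this order (a step that is already met when the one before it is completed fails the run):
1. the lever is flipped to free the fence (lever below 0.35 rad) (value of joint lever below 0.35 rad), for 0.2 s.
2. the fence is slid right back (fence above 0.215 m) (value of joint fence above 0.215 m), for 0.2 s.
3. every jar lies in the trough between end wall and fence, label up, and is let go (angle between each of jar_a, jar_b, jar_c, jar_d's own z axis and vertical below 0.2 rad and angle between the y axis of each of jar_a, jar_b, jar_c, jar_d and the y axis of tray, either way round below 0.15 rad and x of jar_a in the frame of tray between -0.01 and 0.01 m and z of jar_a in the frame of tray between 0.022 and 0.034 m and y of each of jar_a, jar_b, jar_c, jar_d in the frame of tray above -0.135 m and y of each of jar_a, jar_b, jar_c, jar_d in the frame of fence_face below -0.028 m and x of jar_b in the frame of tray between -0.01 and 0.01 m and z of jar_b in the frame of tray between 0.022 and 0.034 m and x of jar_c in the frame of tray between -0.01 and 0.01 m and z of jar_c in the frame of tray between 0.022 and 0.034 m and x of jar_d in the frame of tray between -0.01 and 0.01 m and z of jar_d in the frame of tray between 0.022 and 0.034 m and linear speed of each of jar_a, jar_b, jar_c, jar_d below 0.02 m/s and contact force between each of jar_a, jar_b, jar_c, jar_d and the fingers below 0.1 N), for 0.2 s.
4. the fence has closed up the row: jars against each other, the end wall and the fence (angle between each of jar_a, jar_b, jar_c, jar_d's own z axis and vertical below 0.2 rad and angle between the y axis of each of jar_a, jar_b, jar_c, jar_d and the y axis of tray, either way round below 0.15 rad and x of jar_a in the frame of tray between -0.01 and 0.01 m and z of jar_a in the frame of tray between 0.022 and 0.034 m and y of each of jar_a, jar_b, jar_c, jar_d in the frame of tray above -0.135 m and y of each of jar_a, jar_b, jar_c, jar_d in the frame of fence_face below -0.028 m and x of jar_b in the frame of tray between -0.01 and 0.01 m and z of jar_b in the frame of tray between 0.022 and 0.034 m and x of jar_c in the frame of tray between -0.01 and 0.01 m and z of jar_c in the frame of tray between 0.022 and 0.034 m and x of jar_d in the frame of tray between -0.01 and 0.01 m and z of jar_d in the frame of tray between 0.022 and 0.034 m and y of any of jar_a, jar_b, jar_c, jar_d in the frame of fence_face above -0.039 m and y of any of jar_a, jar_b, jar_c, jar_d in the frame of tray below -0.121 m and (distance between jar_a and jar_b below 0.072 m or distance between jar_a and jar_c below 0.072 m or distance between jar_a and jar_d below 0.072 m) and (distance between jar_b and jar_a below 0.072 m or distance between jar_b and jar_c below 0.072 m or distance between jar_b and jar_d below 0.072 m) and (distance between jar_c and jar_a below 0.072 m or distance between jar_c and jar_b below 0.072 m or distance between jar_c and jar_d below 0.072 m) and (distance between jar_d and jar_a below 0.072 m or distance between jar_d and jar_b below 0.072 m or distance between jar_d and jar_c below 0.072 m)), for 0.2 s.
5. the lever is flipped to lock (above 1.45 rad) (value of joint lever above 1.45 rad), for 0.2 s.
At the end, for the whole second after the job is handed in: Every jar present lies in the trough along it (within 0.15 rad, 10 mm of the middle line), label up within 0.2 rad, at rest; one jar within 6 mm of the end wall, one within 6 mm of the fence, neighbours within 6 mm of each other; the lever is locked (above 1.45 rad) (all of step 4 and linear speed of each of jar_a, jar_b, jar_c, jar_d below 0.02 m/s and value of joint lever above 1.45 rad); the robot touches nothing.
It fails at once if one of the other kitchen things is pushed more than 40 mm from its place (distance of any of dish, mug, oil, spatula, mill, round_jar, sponge from where it was at the start of the episode above 0.04 m).
Of jar_a, jar_b, jar_c, jar_d only 2 to 3 are there at a start; the rules pass over those that are not, and their reading is None.
At some moment in a run one of jar_a, jar_b, jar_c, jar_d may be knocked a few centimetres aside while the robot is not near it.
Once in a run the grip may slacken for a moment while it holds something.
It also fails if it takes over 210 s, if anything falls off the work surface, if the arm or the gripper's body presses on something with over 40 N, if the wrist force passes 120 N, or if a joint passes its speed limit or range.

ROBOT

A 6-joint arm with a two-finger parallel gripper is mounted at the origin on the work surface. World frame = base frame: x ahead of the robot, y to its left, z up, the work surface at z = 0. Lengths are in mm, angles in rad, forces in N, time in s.
With the tool pointing down it reaches from about 400 to 925 mm from the base axis. Payload 12.5 kg.
Tool frame: the origin (TCP) lies midway between the tips of the shut fingers; the grasp point (between the pads) lies 19 mm behind it (env.tcp_to_grasp is the distance from the TCP to the grasp point, in mm); z points along the fingers, y is the line along which they close (so a half turn about z gives the same grasp; the last joint's range is limited). The gripper opens to 95 mm and grips with 3 to 60 N. Pads are 20 mm wide; open, the fingers measure 119 mm over their backs; the gripper's body (75 mm by 180 mm) begins 59 mm behind the grasp point.
Start: joints at [-1.309, 0.491, 1.559, -0, 1.092, -0.106], TCP at [224.751, -583.21, 214.661] pointing down, gripper open.
Joint ranges: [-3.1, 3.1], [-0.84, 2.19], [0.05, 2.79], [-1.13, 4.28], [0.06, 2.93], [-2.69, 2.69]. Speed limits (rad/s): [2.22, 2.22, 2.79, 3.14, 3.14, 3.14].

INTERFACE

Orientations are given as [roll, pitch, yaw] about the fixed x, y, z axes, in that order (R = Rz(yaw) Ry(pitch) Rx(roll)).
In Python, from cell import env gives the robot as it stands. The module is installed in compiled form; this text tells all that it offers.
- The arm moves only by the tool step_arm, never from a script. Its argument "plan" is a list that holds one entry, the list of rows, each a list of 5 numbers: the shift along the tool's x, y, z in mm, then the turn about the tool's z in degrees, then the opening, from -1 (shut) to 1 (fully open). A call has 1 to 8 rows; each row is the pose to reach, as a shift and turn from the pose commanded when the call began, along the tool's axes at that moment; what a row does not reach only later rows make up. A row lasts 1/12 s, in which the tool goes at most 41.7 mm and 7.16 degrees, less where a joint would pass 70% of its speed; a pose out of reach is approached as far as the arm can. A call with a gripper value outside its range is refused whole. The fingers move at their own pace and stop on an object; the grip force is fixed at half the most. Time passes only in rows, so rows that repeat a pose let the fingers close. It gives the time, the measured TCP pose, the force, the opening and the grip force at its end, in the units of the state.
- env.state(): the state, without advancing time (a new reading comes with each control period).
- env.read_camera(name): name is "side" or "top" or "wrist"; returns the picture (480x640x3 uint8, blue, green, red); there is no depth.
- env.get_calibration(name): a dict with "K" (3x3 intrinsics, pixels), "extrinsics" (4x4, takes a point from world to camera coordinates). Camera axes: x right, y up, looking along -z (the intrinsics and any distortion apply to the point x, -y, -z); pixel columns grow to the right and rows downward; lengths in mm; the calibration is good to about 2 mm. A picture is of the moment at which its call begins: read the wrist's pose just before it. get_calibration takes no time and is no camera call; for the wrist camera it gives the pose at the moment of the call.
- env.job_done(): hands the job in; it is judged then, once.
The state is a dict: "t": time; "joints": joint angles; "qvel": joint speeds; "tau": joint torques, N m; "eef_pos": TCP position; "tcp_rot": TCP orientation; "ft_force": force on the tool from outside, world axes, zero at the start; "moment": the same for the moment, N m; "opening": opening from 0.0 (shut) to 1.0 (fully open); "grip_force": force on a finger pad.
Only numpy, scipy, OpenCV 4.12 (cv2) and the standard library are available. Lean on these libraries where they do the work, as an engineer would, in place of code of your own. Each camera call takes 0.05 s, during which the arm holds its last target. There are 200 camera calls.

## Working session

There is one attempt and no reset: what is moved stays moved. The work goes in short steps, Python scripts to look and compute and a tool call to move; the robot and the scene stay as the last step left them, time stands still between calls to the robot, and variables do not carry over. Pictures are saved under pics/ and viewed, at most 14 in all, crops included, and the job is handed in when it is done.

Besides the shell and the picture viewer there is one more tool, called after ">>>" in YAML: its name, and indented under it one key for each argument. step_arm: Moves the arm, as the interface text tells. Its arguments: {"type":"object","properties":{"plan":{"type":"array"}},"required":["plan"]}

```bash
mkdir -p pics
cat > h.py <<'E'
import numpy as np, cv2
from cell import env
from scipy.spatial.transform import Rotation as R
def ray(c,u,v):
    E=np.array(c["extrinsics"]);K=np.array(c["K"])
    p=np.linalg.inv(K)@[u,v,1]; d=np.array([p[0],-p[1],-p[2]])
    Rm=E[:3,:3];o=-Rm.T@E[:3,3]; return o,Rm.T@d
def px(c,u,v,z):
    o,d=ray(c,u,v); return o+d*(z-o[2])/d[2]
def proj(c,P):
    E=np.array(c["extrinsics"]);K=np.array(c["K"])
    q=E[:3,:3]@np.asarray(P,float)+E[:3,3]; q=K@[q[0],-q[1],-q[2]]; return q[:2]/q[2]
def tool(target,yaw=None):
    s=env.state(); return R.from_euler('xyz',s["tcp_rot"]).inv().apply(np.asarray(target)-s["eef_pos"])
E
python3 - <<'E'
from h import *
print(env.state(), env.tcp_to_grasp)
for n in("top","side"):
    cv2.imwrite(f"pics/{n}0.png",env.read_camera(n)); c=env.get_calibration(n); print(n,c["K"],[ray(c,320,240)])
E
```

```text
{'t': 0.0, 'joints': array([-1.30858815e+00,  4.91581138e-01,  1.55944452e+00,  2.66254615e-05,
        1.09168141e+00, -1.05614473e-01]), 'qvel': array([ 0.00126776,  0.00025624, -0.00024963,  0.00086577,  0.00093256,
        0.00096373]), 'tau': array([ 1.43725885e-05, -6.12644434e+01, -2.58184969e+01,  6.92049810e-02,
        4.82442684e-02, -1.64815433e-04]), 'eef_pos': array([ 224.69775839, -582.95932889,  214.05003605]), 'tcp_rot': array([-3.14048694e+00, -1.40961265e-04,  3.67810287e-01]), 'ft_force': array([ 0.35155642, -1.02588648, -0.01377628]), 'moment': array([-0.01106486, -0.00124601, -0.00312032]), 'grip_force': 0.0, 'opening': 0.9963178680931181} 18.8
top [[603.78360718   0.         315.78198049]
 [  0.         603.78360718 233.14028121]
 [  0.           0.           1.        ]] [(array([ 405.82146466,  -21.40868155, 1478.73771351]), array([ 8.29045954e-02, -8.54043674e-04, -9.96646367e-01]))]
side [[454.4584305    0.         323.98276526]
 [  0.         454.4584305  235.94636419]
 [  0.           0.           1.        ]] [(array([ 511.45042207, -786.23125971,  676.09580851]), array([ 0.0190699 ,  0.78866046, -0.61466039]))]
```

View pics/top0.png

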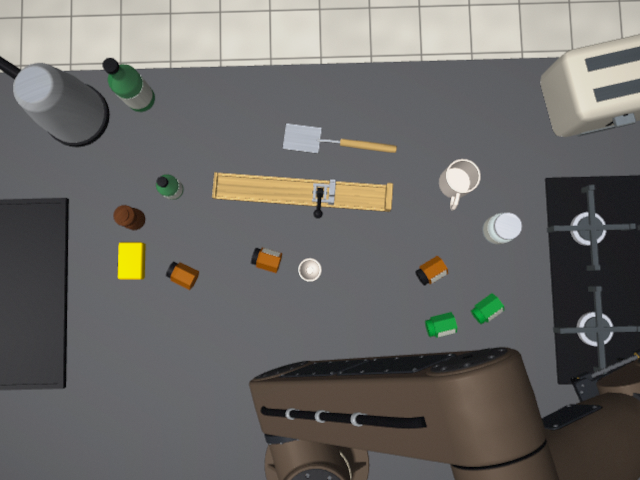

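View pics/side0.png

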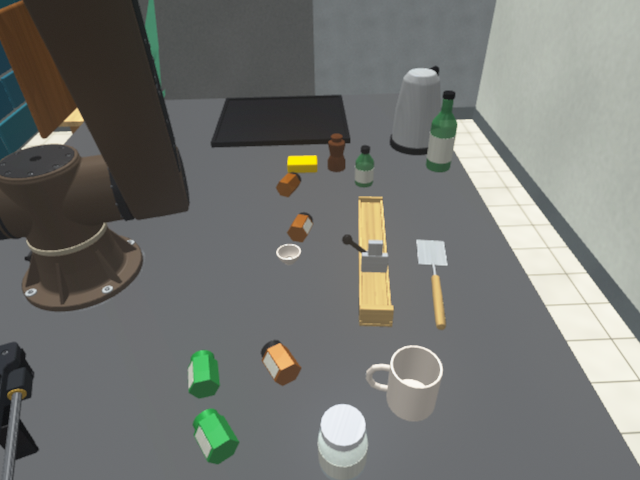

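Top view: three amber jars at (182,275), (267,260) and (432,270). The green look-alikes are at (441,325) and (488,309), and the dish is at (310,270). The tray runs from (214,185) to (392,197) with its end wall on the right; the lever leans toward the robot, so it is locked, with its ball at (318,213). Things that could be mistaken for a jar: the green jars, the brown mill at (129,217) and the oil bottle at (168,187). The amber hexagons with black lids are the ones to move.

Run:
```python
from h import *
im=cv2.imread("pics/top0.png"); c=env.get_calibration("top"); hsv=cv2.cvtColor(im,cv2.COLOR_BGR2HSV)
w=cv2.inRange(hsv,(12,60,120),(28,220,255)); w[:150]=0;w[230:]=0;w[:,420:]=0
cs=max(cv2.findContours(w,0,2)[0],key=cv2.contourArea); r=cv2.minAreaRect(cs); b=cv2.boxPoints(r)
print("tray box px",b.round(1).tolist()); print([px(c,*p,14)[:2].round(0).tolist() for p in b])
a=cv2.inRange(hsv,(5,150,60),(14,255,255)); 
for k in cv2.findContours(a,0,2)[0]:
    if cv2.contourArea(k)>80:
        r=cv2.minAreaRect(k); print("amber",np.round(r[0],1),np.round(r[1],1),round(r[2],1),px(c,*r[0],30)[:2].round())
print("ball",px(c,318,213,75)); print("tab",px(c,332,186,95)); print("dish",px(c,310,270,30))
v=np.hstack([cv2.resize(im[155:235,200:400],None,fx=4,fy=4,interpolation=2)]); 
j=np.hstack([cv2.resize(im[y-25:y+25,x-33:x+33],None,fx=4,fy=4,interpolation=2) for x,y in((182,275),(267,260),(432,270))])
j=j[:, :800]; o=np.zeros((v.shape[0]+j.shape[0],800,3),np.uint8); o[:v.shape[0],:v.shape[1]]=v; o[v.shape[0]:,:j.shape[1]]=j
cv2.imwrite("pics/c1.png",o)
```

```text
tray box px [[211.3000030517578, 198.1999969482422], [213.3000030517578, 171.5], [329.20001220703125, 180.0], [327.29998779296875, 206.6999969482422]]
[[637.0, 241.0], [704.0, 236.0], [675.0, -49.0], [609.0, -43.0]]
amber [123.5 217. ] [22. 19.] 90.0 [595. 452.]
ball [586.15688839 -19.57820679  75.        ]
tab [645.79348948 -53.67571467  95.        ]
dish [454.83987916   3.18284751  30.        ]
```

View pics/c1.png

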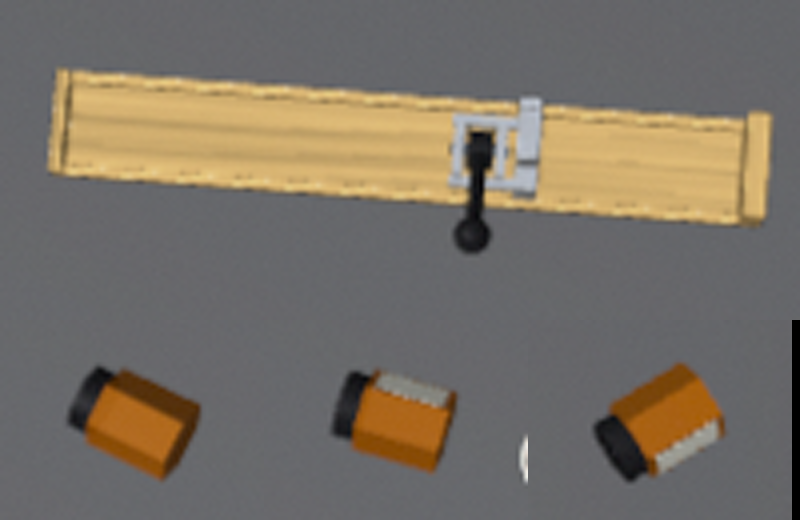

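Jar 1's label is hidden. Jar 2's label is on its upper +x face, and jar 3's is on its upper face toward the robot and -y. I'll move to the tray, facing along it, for a close look.

>>> step_arm:
  plan:
    - [[478,-419,-136,26.7,-1],[478,-419,-136,26.7,-1],[478,-419,-136,26.7,-1],[478,-419,-136,26.7,-1],[478,-419,-136,26.7,-1],[478,-419,-136,26.7,-1],[478,-419,-136,26.7,-1],[478,-419,-136,26.7,-1]]

```text
t: 0.77
eef_pos: [376.6, -292.7, 284.7]
tcp_rot: [-3.142, 0.0, -0.099]
ft_force: [1.2, -0.5, -0.3]
opening: 0.5
grip_force: 0.0
```

Run:
```python
from h import *
s=env.state();print(s["eef_pos"],s["tcp_rot"],tool([480,-20,350]).round(), ray(env.get_calibration("wrist"),320,240))
```

```text
[ 376.56680947 -292.65159302  284.69461455] [-3.14150833e+00  1.10060207e-04 -9.85574347e-02] [  76. -282.  -65.] (array([ 455.54997642, -300.1739477 ,  453.95989414]), array([-0.26323756,  0.04188356, -0.96416772]))
```

>>> step_arm:
  plan:
    - [[237,-277,-45,0,-1],[237,-277,-45,0,-1],[237,-277,-45,0,-1],[237,-277,-45,0,-1],[237,-277,-45,0,-1],[237,-277,-45,0,-1],[237,-277,-45,0,-1],[237,-277,-45,0,-1]]

```text
t: 1.43
eef_pos: [616.0, -63.6, 325.2]
tcp_rot: [3.142, 0.0, -0.098]
ft_force: [-0.4, -0.8, -0.6]
opening: 0.008
grip_force: 0.0
```

>>> step_arm:
  plan:
    - [[27,-35,0,0,-1],[27,-35,0,0,-1],[27,-35,0,0,-1]]

```text
t: 1.68
eef_pos: [645.9, -31.5, 323.9]
tcp_rot: [-3.142, 0.002, -0.095]
ft_force: [-0.1, -0.5, 0.0]
opening: 0.004
grip_force: 0.0
```

Run:
```python
from h import *
s=env.state();print(s["eef_pos"],s["tcp_rot"])
c=env.get_calibration("wrist");np.save("w1.npy",c,allow_pickle=True);cv2.imwrite("pics/w1.png",env.read_camera("wrist"))
```

```text
[645.93975487 -31.48577073 323.88046478] [-3.14158062e+00  1.70614009e-03 -9.52415477e-02]
```

View pics/w1.png

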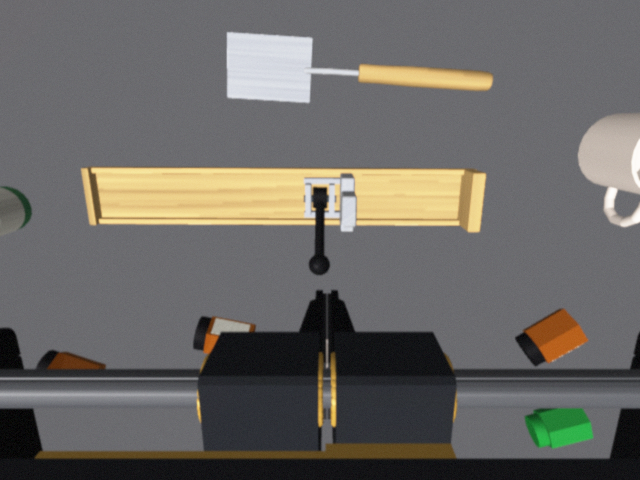

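Run:
```python
from h import *
c=np.load("w1.npy",allow_pickle=True).item()
L=(px(c,83,170,14)+px(c,90,224,14))/2; Rr=(px(c,485,173,46)+px(c,481,231,46))/2
print(px(c,83,170,14),px(c,90,224,14),px(c,485,173,46),px(c,481,231,46))
d=(L-Rr)[:2]; n=np.linalg.norm(d); print("len(438)",n,"yaw",np.arctan2(-d[0],d[1]))
u=d/n; O=L[:2]-u*263; xa=np.array([u[1],-u[0]]); print("O",O,O-(Rr[:2]+175*u))
def tr(p): return [(p[:2]-O)@xa,(p[:2]-O)@u]
print("ball",px(c,319,264,75),tr(px(c,319,264,75)));print("tabtop",tr(px(c,348,176,95)), tr(px(c,348,192,95)));
t=env.get_calibration("top")
o1,d1=ray(c,319,264)
print("ball top",tr(px(t,318,213,75)))
```

```text
[698.97695369 235.63713143  14.        ] [637.90551023 243.54933535  14.        ] [ 657.7941314  -197.48459405   46.        ] [ 595.75230676 -193.84255881   46.        ]
len(438) 437.2467424625237 yaw -0.09544116677418345
O [643.37829536 -22.20983995] [-0.07178268 -0.74982942]
ball [584.78799022 -17.3312672   75.        ] [np.float64(-58.78856772741271), np.float64(-0.7270713524784291)]
tabtop [np.float64(34.03598163748476), np.float64(-28.445933402863993)] [np.float64(19.153032423713565), np.float64(-28.655741908723257)]
ball top [np.float64(-57.211774372355414), np.float64(-2.833334018038941)]
```

Tray origin is at (643.3, -22.2) with yaw -0.095. The measured length of 437 agrees with 438, and the ball at (-59,-1) agrees with the locked position. Next I'll push the lever over.

>>> step_arm:
  plan:
    - [[-104,-8,60,0,-1],[-104,-8,60,0,-1],[-104,-8,120,0,-1],[-104,-8,160,0,-1],[-104,-8,200,0,-1],[-104,-8,240,0,-1],[-104,-8,254,0,-1],[-104,-8,254,0,-1]]

```text
t: 2.4
eef_pos: [538.8, -16.0, 66.6]
tcp_rot: [-3.141, 0.008, -0.1]
ft_force: [-0.5, 1.4, -0.4]
opening: 0.006
grip_force: 0.0
```

```bash
cat >> h.py <<'E'
O=np.array([643.3,-22.2]);YAW=-.0954
ex=np.array([np.cos(YAW),np.sin(YAW)]);ey=np.array([-np.sin(YAW),np.cos(YAW)])
def tray(p): d=np.asarray(p)[:2]-O; return np.round([d@ex,d@ey],1)
def world(x,y): return O+x*ex+y*ey
E
python3 - <<'E'
from h import *
s=env.state();print(s["eef_pos"],s["tcp_rot"],tray(s["eef_pos"]),s["ft_force"])
E
```

```text
[538.83593169 -16.01987299  66.64940296] [-3.14141155  0.00782039 -0.09990098] [-104.6   -3.8] [-0.45548252  1.35601215 -0.35755807]
```

>>> step_arm:
  plan:
    - [[18,-3,-2,0,-1],[26,-3,-5,0,-1],[36,-3,-14,0,-1],[48,-3,-21,0,-1],[60,-3,-26,0,-1],[72,-3,-29,0,-1],[84,-3,-30,0,-1],[84,-3,-30,0,-1]]

```text
t: 3.07
eef_pos: [628.6, -21.5, 104.0]
tcp_rot: [3.141, -0.005, -0.099]
ft_force: [-0.7, 0.1, -1.1]
opening: 0.004
grip_force: 0.0
```

>>> step_arm:
  plan:
    - [[12,0,1,0,-1],[24,0,4,0,-1],[36,0,8,0,-1],[46,0,15,0,-1],[54,0,21,0,-1],[61,0,27,0,-1],[63,0,28,0,-1],[63,0,28,0,-1]]

```text
t: 3.73
eef_pos: [684.8, -26.4, 72.5]
tcp_rot: [3.141, 0.011, -0.098]
ft_force: [-21.5, 0.0, 10.1]
opening: 0.001
grip_force: 10.7
```

Run:
```python
from h import *
s=env.state();print(s["eef_pos"],s["tcp_rot"],tray(s["eef_pos"]),s["ft_force"])
im=env.read_camera("top");cv2.imwrite("pics/t2.png",cv2.resize(im[120:340,160:460],None,fx=2.5,fy=2.5))
```

```text
[684.8209706  -26.38410555  72.51269441] [ 3.14137304  0.01121466 -0.09801865] [41.7 -0.2] [-21.45191362   0.04565876  10.12792244]
```

View pics/t2.png

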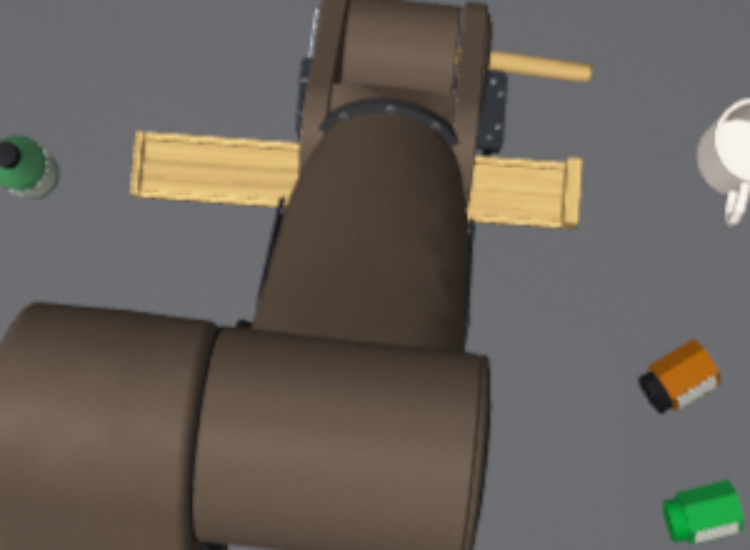

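The top view is blocked by the arm, but the -21 N at a TCP x of 42 means the lever is against its free stop. Next I'll back off and pinch the tab.

>>> step_arm:
  plan:
    - [[-12,0,-5,0,-1],[-20,0,-40,0,0],[-43,30,-80,0,0.05],[-43,30,-80,0,0.05],[-43,30,-80,0,0.05]]

```text
t: 4.2
eef_pos: [643.4, -53.8, 156.1]
tcp_rot: [3.141, -0.004, -0.1]
ft_force: [-0.2, 0.2, 0.1]
opening: 0.227
grip_force: 0.0
```

Run:
```python
from h import *
s=env.state();print(s["eef_pos"],s["tcp_rot"],tray(s["eef_pos"]),s["ft_force"],s["opening"])
```

```text
[643.3523948  -53.75291292 156.07836238] [ 3.14095196 -0.00421207 -0.09972619] [  3.1 -31.4] [-0.16078913  0.23055251  0.12781812] 0.22729192510904286
```

>>> step_arm:
  plan:
    - [[-3,-1,0,0,0.05],[-3,-1,0,0,0.05],[-3,-1,0,0,0.05],[-3,-1,40,0,0.05],[-3,-1,70,0,0.05],[-3,-1,88,0,0.05],[-3,-1,88,0,0.05],[-3,-1,88,0,-1]]

```text
t: 4.87
eef_pos: [640.2, -50.5, 63.8]
tcp_rot: [-3.141, 0.003, -0.098]
ft_force: [-0.8, 0.5, 0.5]
opening: 0.495
grip_force: 0.0
```

>>> step_arm:
  plan:
    - [[0,0,0,0,-1],[0,0,0,0,-1],[0,0,0,0,-1],[0,0,0,0,-1]]

```text
t: 5.2
eef_pos: [640.9, -51.0, 66.3]
tcp_rot: [3.141, -0.002, -0.098]
ft_force: [-0.1, 1.4, -0.1]
opening: 0.23
grip_force: 0.0
```

Now let the grip close fully.

>>> step_arm:
  plan:
    - [[0,0,0,0,-1],[0,0,0,0,-1],[0,0,0,0,-1]]

```text
t: 5.45
eef_pos: [640.7, -51.1, 65.9]
tcp_rot: [3.141, -0.001, -0.098]
ft_force: [-1.4, -1.2, 6.4]
opening: 0.148
grip_force: 30.0
```

>>> step_arm:
  plan:
    - [[0,-15,0,0,-1],[0,-35,0,0,-1],[0,-55,0,0,-1],[0,-75,0,0,-1],[0,-95,0,0,-1],[0,-115,0,0,-1],[0,-135,0,0,-1],[0,-150,0,0,-1]]

```text
t: 6.12
eef_pos: [655.8, 99.5, 65.9]
tcp_rot: [3.142, -0.002, -0.098]
ft_force: [0.7, -2.5, 5.0]
opening: 0.143
grip_force: 30.0
```

>>> step_arm:
  plan:
    - [[0,-18,0,0,-1],[0,-36,0,0,-1],[0,-54,0,0,-1],[0,-66,0,0,-1],[0,-69,0,0,-1],[0,-70,0,0,-1],[0,-70,0,0,-1],[0,-70,0,0,-1]]

```text
t: 6.78
eef_pos: [662.1, 162.8, 65.9]
tcp_rot: [3.135, 0.001, -0.098]
ft_force: [-3.0, -31.6, 10.9]
opening: 0.148
grip_force: 30.0
```

Run:
```python
from h import *
s=env.state();print(s["eef_pos"],s["tcp_rot"],tray(s["eef_pos"]),s["ft_force"],s["opening"])
```

```text
[662.14014193 162.77615402  65.86345631] [ 3.13520877e+00  5.90410326e-04 -9.84448782e-02] [  1.1 185.9] [ -2.99321932 -31.57355752  10.94197928] 0.14804069812131643
```

The fence is at its stop: tab y is 186, so the fence is at about 0.229. I'll release it and go look at the jars.

>>> step_arm:
  plan:
    - [[0,4,0,0,0],[0,4,0,0,0],[0,4,0,0,0],[0,4,-40,0,0],[0,4,-80,0,0],[0,4,-120,0,0]]

```text
t: 7.28
eef_pos: [661.1, 164.7, 185.9]
tcp_rot: [3.141, 0.002, -0.097]
ft_force: [0.6, -0.1, 0.2]
opening: 0.48
grip_force: 0.0
```

>>> step_arm:
  plan:
    - [[-178,160,-160,0,-1],[-178,160,-160,0,-1],[-178,160,-160,0,-1],[-178,160,-160,0,-1],[-178,160,-160,0,-1],[-178,160,-160,0,-1],[-178,160,-160,0,-1],[-178,160,-160,0,-1]]

```text
t: 7.95
eef_pos: [466.4, 21.0, 349.4]
tcp_rot: [3.141, -0.006, -0.099]
ft_force: [1.0, -0.1, 0.4]
opening: 0.021
grip_force: 0.0
```

Run:
```python
from h import *
s=env.state();print(s["eef_pos"],s["tcp_rot"])
c=env.get_calibration("wrist");np.save("w2.npy",c,allow_pickle=True);cv2.imwrite("pics/w2.png",env.read_camera("wrist"))
```

```text
[466.40326339  20.98000843 349.36030985] [ 3.1412101  -0.00560307 -0.09866308]
```

View pics/w2.png

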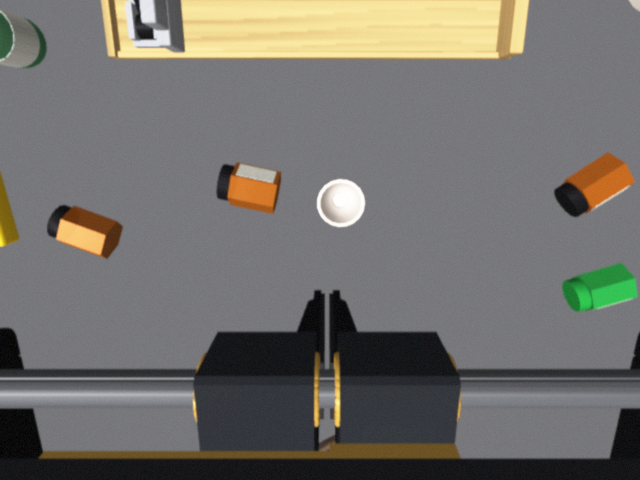

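Jar 1 is at (85,231), with no label on its top, its +x side or its near side. Jar 2 is at (248,187), label on the +x upper face. Jar 3 is at (597,184), label on the lower right side. The dish is at (341,203). Next I'll measure their poses.

```bash
cat >> h.py <<'E'
def jar(im,c,u,v,rad=60):
    m=np.zeros(im.shape[:2],np.uint8); y0,x0=max(0,v-rad),max(0,u-rad)
    sub=im[y0:v+rad,x0:u+rad]; hsv=cv2.cvtColor(sub,cv2.COLOR_BGR2HSV)
    a=cv2.inRange(hsv,(4,120,60),(25,255,255)); b=cv2.inRange(sub,(130,130,130),(255,255,255)); 
    g=a.copy(); near=cv2.dilate(a,np.ones((9,9)))
    # label touching glass only
    n,l,st,_=cv2.connectedComponentsWithStats(b)
    for i in range(1,n):
        if (near[l==i]>0).mean()>.3: g[l==i]=255
    n,l,st,_=cv2.connectedComponentsWithStats(cv2.morphologyEx(g,cv2.MORPH_CLOSE,np.ones((5,5))))
    i=1+np.argmax(st[1:,4]); k=max(cv2.findContours((l==i).astype(np.uint8),0,2)[0],key=cv2.contourArea)
    P=np.array([px(c,p[0]+x0,p[1]+y0,22)[:2] for p in k[:,0]],np.float32)
    (cx,cy),(w,h),ang=cv2.minAreaRect(P); 
    dark=cv2.inRange(sub,(0,0,0),(45,45,45)); dark&=cv2.dilate((l==i).astype(np.uint8)*255,np.ones((25,25)))
    q=np.argwhere(dark>0).mean(0); lid=px(c,q[1]+x0,q[0]+y0,22)[:2]
    return np.array([cx,cy]),(w,h),ang,lid
E
python3 - <<'E'
from h import *
c=np.load("w2.npy",allow_pickle=True).item();im=cv2.imread("pics/w2.png")
for n,(u,v) in {"j1":(85,231),"j2":(248,187),"j3":(590,184)}.items():
    ce,wh,a,lid=jar(im,c,u,v); d=lid-ce; d/=np.linalg.norm(d); print(n,ce.round(),np.round(wh),round(a,1),"lid",lid.round(),"axisdeg",np.degrees(np.arctan2(d[1],d[0])).round(1),"jar",(ce+7*d).round(),"r",np.linalg.norm(ce).round())
print("dish",px(c,341,203,30))
E
```

```text
j1 [450. 310.] [72. 50.] 62.5 lid [471. 341.] axisdeg 55.0 jar [454. 316.] r 546.0
j2 [482. 106.] [58. 50.] 71.9 lid [494. 138.] axisdeg 68.8 jar [485. 113.] r 494.0
j3 [ 449. -295.] [53. 67.] 29.7 lid [ 433. -265.] axisdeg 117.2 jar [ 445. -289.] r 537.0
dish [455.60592366   5.57616748  30.        ]
```

Flip test on jar 2: I'll push from the label side at its mid-height corner, and then inward and up.

>>> step_arm:
  plan:
    - [[58,-75,60,6,-0.58],[58,-75,100,12.4,-0.58],[58,-75,140,12.4,-0.58],[58,-75,180,12.4,-0.58],[58,-75,220,12.4,-0.58],[58,-75,260,12.4,-0.58],[58,-75,270,12.4,-0.58],[58,-75,270,12.4,-0.58]]

```text
t: 8.67
eef_pos: [531.2, 92.2, 68.8]
tcp_rot: [3.138, 0.009, -0.314]
ft_force: [0.0, 0.5, -1.4]
opening: 0.209
grip_force: 0.0
```

Run:
```python
from h import *
s=env.state();print(s["eef_pos"],s["tcp_rot"],s["opening"],tool([531.5,90,7]).round(1))
```

```text
[531.24946019  92.17985421  68.84376175] [ 3.13845553  0.00862098 -0.31359092] 0.2087931566427094 [ 1.4  1.8 61.8]
```

>>> step_arm:
  plan:
    - [[0,2,0,0,-0.58],[0,2,25,0,-0.58],[0,2,50,0,-0.58],[0,2,62,0,-0.58],[0,2,65,0,-0.58],[0,2,65,0,-0.58]]

```text
t: 9.17
eef_pos: [534.0, 89.4, 11.2]
tcp_rot: [-3.141, -0.001, -0.314]
ft_force: [0.4, 0.4, 0.2]
opening: 0.213
grip_force: 0.0
```

>>> step_arm:
  plan:
    - [[-14,0,0,0,-0.58],[-21,0,0,0,-0.58],[-25,0,-4,0,-0.58],[-29,0,-9,0,-0.58],[-34,0,-13,0,-0.58],[-40,0,-17,0,-0.58],[-46,0,-19,0,-0.58],[-46,0,-19,0,-0.58]]

```text
t: 9.83
eef_pos: [488.4, 103.8, 29.8]
tcp_rot: [3.141, 0.0, -0.314]
ft_force: [0.6, -0.2, -0.1]
opening: 0.211
grip_force: 0.0
```

Run:
```python
from h import *
s=env.state();print(s["eef_pos"],s["tcp_rot"],s["opening"])
c=env.get_calibration("wrist");im=env.read_camera("wrist");cv2.imwrite("pics/w3.png",im)
i2=env.read_camera("side");cv2.imwrite("pics/s3.png",np.hstack([cv2.resize(im,(400,300)),cv2.resize(i2[140:290,220:420],(400,300))]))
```

```text
[488.42382358 103.80979439  29.79144671] [ 3.14140784e+00  2.62687986e-04 -3.14267052e-01] 0.2112620588763086
```

View pics/s3.png

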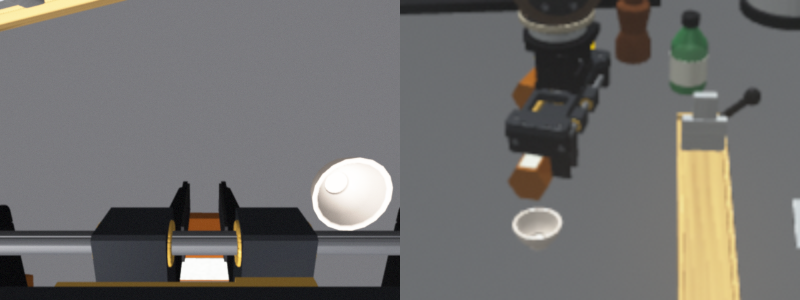

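It flipped: jar 2 now shows its label on top. Next I'll back off, rise and measure it for the pick.

>>> step_arm:
  plan:
    - [[12,0,0,0,-0.58],[12,0,-40,0,-0.58],[12,0,-80,0,-0.58],[-30,0,-120,0,0.8],[-30,0,-160,0,0.8],[-30,0,-190,0,0.8],[-30,0,-190,0,0.8]]

```text
t: 10.52
eef_pos: [462.8, 113.3, 225.7]
tcp_rot: [-3.138, -0.009, -0.314]
ft_force: [0.7, 1.0, 0.7]
opening: 0.435
grip_force: 0.0
```

```bash
cat >> h.py <<'E'
def label(im,c,u=None,v=None,rad=400):
    "label-up jars: white quads at z=44 beside amber -> centre (glass centre), axis dir deg, sizes"
    hsv=cv2.cvtColor(im,cv2.COLOR_BGR2HSV); a=cv2.dilate(cv2.inRange(hsv,(4,120,60),(25,255,255)),np.ones((9,9)))
    b=cv2.inRange(hsv,(0,0,150),(180,70,255)); out=[]
    for k in cv2.findContours(b,0,1)[0]:
        P=np.array([px(c,*p,44)[:2] for p in k[:,0]],np.float32)
        r=cv2.minAreaRect(P); w,h=r[1]
        if min(w,h)<10 or max(w,h)>60: continue
        q=k[:,0]; 
        if (a[q[:,1],q[:,0]]>0).mean()<.5: continue
        ang=r[2] if w>h else r[2]+90
        out.append((np.round(r[0],1).tolist(),np.round(r[1],1).tolist(),round(ang,1),q.mean(0).round().tolist()))
    return out
E
python3 - <<'E'
from h import *
s=env.state();print(s["eef_pos"],s["tcp_rot"],s["opening"])
c=env.get_calibration("wrist");im=env.read_camera("wrist");cv2.imwrite("pics/w4.png",im); print(label(im,c))
E
```

```text
[462.77196437 113.34066511 225.669646  ] [-3.13767534 -0.00899858 -0.3140368 ] 0.43491574338614963
[([449.9, 113.9], [42.0, 21.1], 72.0, [331.0, 236.0])]
```

View pics/w4.png

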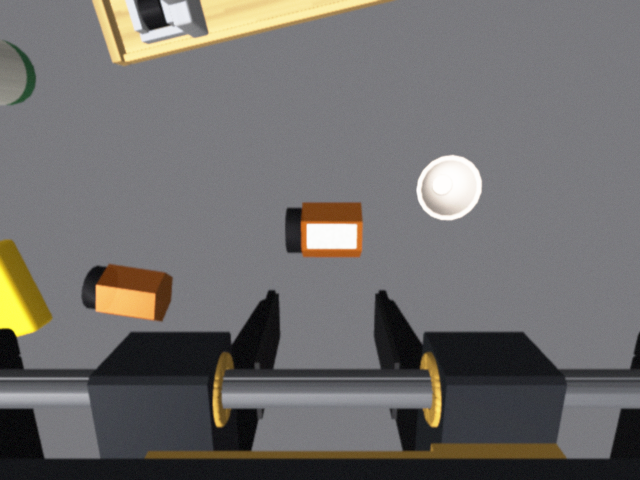

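The label measures 42 x 21, as it should. Jar 2's centre is (452,120.6) and its axis 72°. Descending to grip it by the ends.

>>> step_arm:
  plan:
    - [[-12,-4,30,0,0.85],[-12,-4,65,0,0.85],[-12,-4,100,0,0.85],[-12,-4,130,0,0.85],[-12,-4,150,0,0.85],[-12,-4,150,0,0.85]]

```text
t: 11.07
eef_pos: [448.7, 119.9, 65.0]
tcp_rot: [3.138, 0.007, -0.315]
ft_force: [0.3, -0.1, -0.4]
opening: 0.892
grip_force: 0.0
```

Run:
```python
from h import *
s=env.state();print(s["eef_pos"],s["tcp_rot"],s["opening"],tool([452.1,120.6,5]).round(1))
```

```text
[448.71478463 119.87766146  65.00237771] [ 3.13820306  0.00706966 -0.31491224] 0.8920474782133394 [ 3.4 -1.9 60. ]
```

>>> step_arm:
  plan:
    - [[2,-1,25,0,0.85],[2,-1,48,0,0.85],[2,-1,60,0,0.85],[2,-1,63,0,0.85],[2,-1,63,0,-1],[2,-1,63,0,-1],[2,-1,63,0,-1],[2,-1,63,0,-1]]

```text
t: 11.73
eef_pos: [453.5, 120.7, 7.1]
tcp_rot: [-3.141, -0.002, -0.315]
ft_force: [0.2, -2.5, 0.7]
opening: 0.7
grip_force: 1.4
```

>>> step_arm:
  plan:
    - [[0,0,0,0,-1],[0,0,0,0,-1],[0,0,0,0,-1]]

```text
t: 11.98
eef_pos: [453.5, 120.7, 7.1]
tcp_rot: [-3.141, -0.002, -0.315]
ft_force: [-0.7, -0.2, 7.8]
opening: 0.695
grip_force: 30.0
```

>>> step_arm:
  plan:
    - [[0,0,-25,0,-1],[0,0,-60,0,-1],[30,22,-85,-4,-1],[60,43,-85,-8,-1],[90,65,-85,-12.6,-1],[120,87,-85,-12.6,-1],[150,109,-85,-12.6,-1],[180,130,-85,-12.6,-1]]

```text
t: 12.65
eef_pos: [584.6, -60.4, 91.7]
tcp_rot: [3.141, -0.0, -0.095]
ft_force: [0.8, 1.2, -2.3]
opening: 0.691
grip_force: 30.0
```

Run:
```python
from h import *
s=env.state();print(s["eef_pos"],s["tcp_rot"],s["opening"],s["grip_force"],tool([*world(0,-105),80]).round(1))
```

```text
[584.5989926  -60.44130831  91.71833155] [ 3.14148533e+00 -3.53950661e-04 -9.48213258e-02] 0.6913837313337317 30.00020742416382 [54.8 61.4 11.7]
```

>>> step_arm:
  plan:
    - [[20,22,0,0,-1],[40,45,0,0,-1],[55,61,0,0,-1],[55,61,0,0,-1],[55,61,20,0,-1],[55,61,35,0,-1],[55,61,35,0,-1],[55,61,35,0,-1]]

```text
t: 13.32
eef_pos: [632.3, -124.1, 56.0]
tcp_rot: [-3.141, 0.002, -0.094]
ft_force: [0.4, 0.5, -1.1]
opening: 0.693
grip_force: 30.0
```

Run:
```python
from h import *
s=env.state();print(s["eef_pos"],s["tcp_rot"],s["opening"],s["grip_force"],tool([*world(0,-105),13.5]).round(1))
```

```text
[ 632.31994804 -124.06387434   56.01586972] [-3.14131246e+00  1.62913841e-03 -9.44331580e-02] 0.6928389652389719 29.999825656414032 [ 1.3  2.6 42.5]
```

>>> step_arm:
  plan:
    - [[1,2,15,0,-1],[1,2,28,0,-1],[1,2,36,0,-1],[1,2,41,0,-1],[1,2,42.5,0,-1],[1,2,42.5,0,-1]]

```text
t: 13.82
eef_pos: [633.7, -126.6, 13.8]
tcp_rot: [3.142, 0.0, -0.095]
ft_force: [-0.5, 0.5, -1.3]
opening: 0.692
grip_force: 30.0
```

>>> step_arm:
  plan:
    - [[0,0,0,0,0.65],[0,0,0,0,0.65],[0,0,0,0,0.65],[0,0,-20,0,0.65],[0,0,-60,0,0.65],[0,0,-100,0,0.65],[0,0,-140,0,0],[0,0,-140,0,0]]

```text
t: 14.48
eef_pos: [636.6, -127.5, 162.0]
tcp_rot: [3.139, -0.012, -0.095]
ft_force: [0.6, -0.8, -0.3]
opening: 0.735
grip_force: 0.0
```

Run:
```python
from h import *
s=env.state();print(s["eef_pos"],s["tcp_rot"],tool([402,-322,150]).round(1))
c=env.get_calibration("wrist");im=env.read_camera("wrist");L=label(im,c);print(L,[tray(l[0]) for l in L])
t=env.get_calibration("top");im=env.read_camera("top");cv2.imwrite("pics/t5.png",im)
for p in((441,325),(488,309)):print("green",px(t,*p,30).round())
```

```text
[ 636.64403983 -127.47874108  162.04316101] [ 3.13908203 -0.01178825 -0.09460973] [-215.3  215.8   10. ]
[([630.5, -133.1], [43.0, 21.2], 84.5, [335.0, 250.0])] [array([  -2.2, -111.6])]
green [ 317. -304.   30.]
green [ 351. -417.   30.]
```

>>> step_arm:
  plan:
    - [[-180,181,-60,-35.2,-0.58],[-180,181,-60,-35.2,-0.58],[-180,181,-60,-35.2,-0.58],[-180,181,-60,-35.2,-0.58],[-180,181,-60,-35.2,-0.58],[-180,181,-60,-35.2,-0.58],[-180,181,-60,-35.2,-0.58],[-180,181,-60,-35.2,-0.58]]

```text
t: 15.25
eef_pos: [434.9, -291.8, 213.4]
tcp_rot: [-3.141, 0.001, 0.516]
ft_force: [-0.1, 0.2, 0.3]
opening: 0.213
grip_force: 0.0
```

Run:
```python
from h import *
s=env.state();print(s["eef_pos"],s["tcp_rot"])
c=env.get_calibration("wrist");im=env.read_camera("wrist");cv2.imwrite("pics/w6.png",im)
u,v=proj(c,[449,-292,22]);print(u,v)
ce,wh,a,lid=jar(im,c,int(u),int(v),90); d=lid-ce; d/=np.linalg.norm(d); print(ce.round(1),np.round(wh),round(a,1),"lid",lid.round(),np.degrees(np.arctan2(d[1],d[0])))
```

```text
[ 434.92161921 -291.76040248  213.42710759] [-3.14101731e+00  6.98204676e-04  5.16248904e-01]
336.62335282265303 204.0272123568414
[ 447.8 -292.6] [52. 56.] 29.6 lid [ 432. -263.] 117.75748948578668
```

View pics/w6.png

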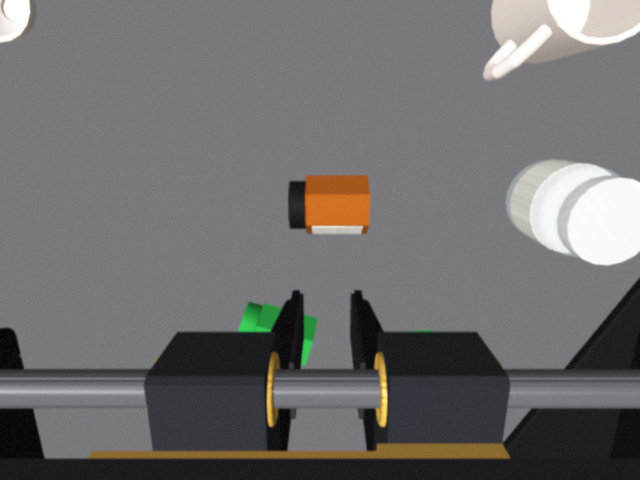

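Jar 3 is at (447.8,-292.6) with axis 119.6°, label on the near side. I'll descend on that side and push away from the robot.

>>> step_arm:
  plan:
    - [[-44,7,30,0,-0.58],[-44,7,70,0,-0.58],[-44,7,110,0,-0.58],[-44,7,145,0,-0.58],[-44,7,175,0,-0.58],[-44,7,195,0,-0.58],[-44,7,202,0,-0.58],[-44,7,202,0,-0.58]]

```text
t: 15.97
eef_pos: [402.5, -316.4, 9.5]
tcp_rot: [-3.137, 0.001, 0.52]
ft_force: [-0.0, -0.6, 0.8]
opening: 0.209
grip_force: 0.0
```

Run:
```python
from h import *
s=env.state();print(s["eef_pos"],s["tcp_rot"],tool([447.8,-292.6,10]).round(1))
```

```text
[ 402.51340169 -316.38588945    9.54209351] [-3.13746291e+00  1.05430278e-03  5.20444796e-01] [51.1  1.9 -0.5]
```

>>> step_arm:
  plan:
    - [[10,2,0,0,-0.58],[17,2,0,0,-0.58],[21,2,-4,0,-0.58],[25,2,-9,0,-0.58],[30,2,-13,0,-0.58],[36,2,-17,0,-0.58],[42,2,-19,0,-0.58],[42,2,-19,0,-0.58]]

```text
t: 16.63
eef_pos: [441.3, -298.4, 31.6]
tcp_rot: [3.14, -0.001, 0.52]
ft_force: [0.5, 0.3, 0.4]
opening: 0.209
grip_force: 0.0
```

>>> step_arm:
  plan:
    - [[-12,0,0,0,-0.58],[-12,0,-40,0,-0.58],[-12,0,-80,0,0.8],[20,0,-120,0,0.85],[20,0,-160,0,0.85],[20,0,-190,0,0.85],[20,0,-190,0,0.85]]

```text
t: 17.22
eef_pos: [458.9, -290.2, 227.0]
tcp_rot: [3.133, -0.003, 0.52]
ft_force: [-0.5, 0.3, 0.5]
opening: 0.504
grip_force: 0.0
```

Run:
```python
from h import *
s=env.state();print(s["eef_pos"],s["tcp_rot"],s["opening"])
c=env.get_calibration("wrist");im=env.read_camera("wrist");cv2.imwrite("pics/w7.png",im); print(label(im,c))
```

```text
[ 458.86049944 -290.23775731  226.95992358] [ 3.13257895 -0.00336262  0.52003242] 0.5036537799903945
[([472.9, -278.1], [21.0, 42.0], 119.7, [322.0, 200.0])]
```

Jar 3 flipped with its label up (42 x 21). Now picking it.

>>> step_arm:
  plan:
    - [[18,-10,30,0,0.85],[18,-10,65,0,0.85],[18,-10,100,0,0.85],[18,-10,130,0,0.85],[18,-10,155,0,0.85],[18,-10,160,0,0.85],[18,-10,160,0,0.85]]

```text
t: 17.85
eef_pos: [466.6, -270.8, 58.6]
tcp_rot: [-3.137, 0.002, 0.519]
ft_force: [0.9, 0.1, 0.7]
opening: 0.918
grip_force: 0.0
```

Run:
```python
from h import *
s=env.state();print(s["eef_pos"],s["tcp_rot"],s["opening"],tool([469.4,-272,6]).round(1))
```

```text
[ 466.6497602  -270.76137384   58.6342776 ] [-3.13720527e+00  1.97148796e-03  5.19019222e-01] 0.9183387235491602 [ 1.9  2.7 52.6]
```

>>> step_arm:
  plan:
    - [[1,2,25,0,0.85],[1,2,45,0,0.85],[1,2,54,0,0.85],[1,2,55,0,0.85],[1,2,55,0,-1],[1,2,55,0,-1],[1,2,55,0,-1],[1,2,55,0,-1]]

```text
t: 18.52
eef_pos: [470.4, -272.6, 6.7]
tcp_rot: [3.14, -0.001, 0.52]
ft_force: [0.7, 0.6, 0.3]
opening: 0.699
grip_force: 0.0
```

>>> step_arm:
  plan:
    - [[0,0,0,0,-1],[0,0,0,0,-1],[0,0,0,0,-1]]

```text
t: 18.77
eef_pos: [470.4, -272.6, 6.7]
tcp_rot: [3.14, -0.001, 0.52]
ft_force: [-1.5, -0.2, 7.8]
opening: 0.691
grip_force: 30.0
```

Run:
```python
from h import *
s=env.state();print(s["eef_pos"],s["tcp_rot"],s["opening"],s["grip_force"],tool([*world(0,-15),85]).round(1))
```

```text
[ 470.43123896 -272.64368903    6.69301153] [ 3.14010812e+00 -5.66043329e-04  5.19647628e-01] 0.6905563654656158 29.99719262123108 [ 265.8 -119.2  -78.3]
```

>>> step_arm:
  plan:
    - [[0,0,-25,0,-1],[0,0,-60,0,-1],[30,-13,-85,7,-1],[62,-28,-85,14,-1],[95,-43,-85,21,-1],[128,-58,-85,28,-1],[161,-73,-85,35.2,-1],[194,-88,-85,35.2,-1]]

```text
t: 19.43
eef_pos: [595.4, -98.0, 91.1]
tcp_rot: [3.141, -0.0, -0.102]
ft_force: [0.1, -1.0, -1.1]
opening: 0.695
grip_force: 30.0
```

Run:
```python
from h import *
s=env.state();print(s["eef_pos"],s["tcp_rot"],s["opening"],s["grip_force"],tool([*world(0,-15),60]).round(1))
```

```text
[595.42582185 -98.04899796  91.09629458] [ 3.14147060e+00 -2.29830562e-04 -1.02467874e-01] 0.6945583078065249 29.994327127933502 [ 40.  -65.4  31.1]
```

>>> step_arm:
  plan:
    - [[16,-25,0,0,-1],[30,-50,0,0,-1],[40,-66,0,0,-1],[40,-66,0,0,-1],[40,-66,20,0,-1],[40,-66,35,0,-1],[40,-66,35,0,-1],[40,-66,35,0,-1]]

```text
t: 20.1
eef_pos: [640.2, -38.1, 55.4]
tcp_rot: [3.142, 0.002, -0.095]
ft_force: [-0.1, -0.1, -1.1]
opening: 0.694
grip_force: 30.0
```

Run:
```python
from h import *
s=env.state();print(s["eef_pos"],s["tcp_rot"],s["opening"],s["grip_force"],tool([*world(0,-15),13.2]).round(1))
```

```text
[640.17641505 -38.12499094  55.44470111] [ 3.14157353e+00  1.61818577e-03 -9.50937942e-02] 0.6944947004244648 29.993822872638702 [ 1.7 -1.2 42.2]
```

>>> step_arm:
  plan:
    - [[1,-1,15,0,-1],[1,-1,28,0,-1],[1,-1,37,0,-1],[1,-1,41,0,-1],[1,-1,42,0,-1],[1,-1,42,0,-1]]

```text
t: 20.6
eef_pos: [641.9, -36.9, 13.7]
tcp_rot: [3.142, 0.0, -0.095]
ft_force: [0.4, -0.6, -1.0]
opening: 0.696
grip_force: 30.0
```

>>> step_arm:
  plan:
    - [[0,0,0,0,0.62],[0,0,0,0,0.62],[0,0,0,0,0.62],[0,0,-20,0,0.62],[0,0,-60,0,0.62],[0,0,-100,0,0.62],[0,0,-140,0,-0.58],[0,0,-140,0,-0.58]]

```text
t: 21.27
eef_pos: [644.9, -37.1, 162.1]
tcp_rot: [3.141, -0.012, -0.095]
ft_force: [0.9, -0.3, 0.4]
opening: 0.719
grip_force: 0.0
```

Run:
```python
from h import *
s=env.state();print(s["eef_pos"],s["tcp_rot"],tool([450,310,220]).round(1))
c=env.get_calibration("wrist");im=env.read_camera("wrist");cv2.imwrite("pics/w8.png",im);L=label(im,c);print(L,[tray(l[0]) for l in L])
```

```text
[644.85269964 -37.12657392 162.09159279] [ 3.14075041 -0.01206688 -0.09450159] [-226.  -327.1  -60.9]
[([629.9, -134.9], [43.2, 21.2], 84.5, [467.0, 249.0]), ([638.7, -43.5], [43.0, 21.2], 84.5, [337.0, 249.0])] [array([  -2.6, -113.5]), array([ -2.6, -21.6])]
```

>>> step_arm:
  plan:
    - [[-236,-321,-60,22,-0.58],[-236,-321,-60,22,-0.58],[-236,-321,-60,22,-0.58],[-236,-321,-60,22,-0.58],[-236,-321,-60,22,-0.58],[-236,-321,-60,22,-0.58],[-236,-321,-60,22,-0.58],[-236,-321,-60,22,-0.58]]

```text
t: 21.98
eef_pos: [471.1, 247.1, 202.8]
tcp_rot: [3.141, 0.001, -0.479]
ft_force: [0.2, 0.2, -0.3]
opening: 0.215
grip_force: 0.0
```

Run:
```python
from h import *
s=env.state();print(s["eef_pos"],s["tcp_rot"],tool([440,305,220]).round(1))
```

```text
[471.09086459 247.12605119 202.77443428] [ 3.14070619e+00  6.80986066e-04 -4.78913317e-01] [-54.3 -37.  -17.2]
```

>>> step_arm:
  plan:
    - [[-54,-37,-15,0,-0.58],[-54,-37,-15,0,-0.58],[-54,-37,-15,0,-0.58],[-54,-37,-15,0,-0.58]]

```text
t: 22.32
eef_pos: [441.0, 304.4, 217.7]
tcp_rot: [3.141, 0.0, -0.476]
ft_force: [0.3, 0.2, -0.5]
opening: 0.212
grip_force: 0.0
```

Run:
```python
from h import *
s=env.state();print(s["eef_pos"],s["tcp_rot"])
c=env.get_calibration("wrist");im=env.read_camera("wrist");cv2.imwrite("pics/w9.png",im)
u,v=proj(c,[450,310,22]);print(u,v)
ce,wh,a,lid=jar(im,c,int(u),int(v),90); d=lid-ce; d/=np.linalg.norm(d); print(ce.round(1),np.round(wh),round(a,1),"lid",lid.round(),np.degrees(np.arctan2(d[1],d[0])))
```

```text
[441.01268689 304.39329368 217.74112426] [ 3.14096891e+00  1.55741303e-04 -4.75968092e-01]
315.69033995477366 210.2571724144178
[449.1 308.9] [56. 49.] 62.7 lid [466. 338.] 60.398978550731975
```

View pics/w9.png

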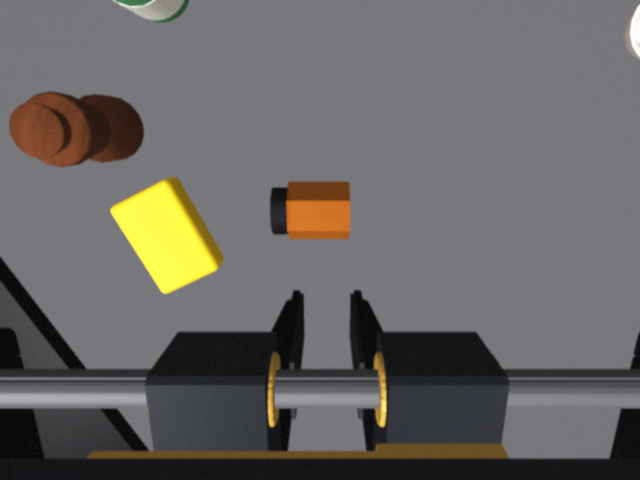

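No label shows on jar 1's three upper faces, at (318,210), so it is 120° or 180° away. I'll flip it away from the robot and check between flips.

>>> step_arm:
  plan:
    - [[-48,-8,30,0,-0.58],[-48,-8,70,0,-0.58],[-48,-8,110,0,-0.58],[-48,-8,145,0,-0.58],[-48,-8,175,0,-0.58],[-48,-8,197,0,-0.58],[-48,-8,206,0,-0.58],[-48,-8,206,0,-0.58]]

```text
t: 23.03
eef_pos: [402.7, 331.2, 10.2]
tcp_rot: [3.138, 0.002, -0.48]
ft_force: [-0.2, -0.4, 0.2]
opening: 0.213
grip_force: 0.0
```

Run:
```python
from h import *
s=env.state();print(s["eef_pos"],s["tcp_rot"],tool([449.1,308.9,10]).round(1))
```

```text
[402.6744394  331.23116589  10.17594012] [ 3.13785533e+00  2.01811444e-03 -4.80275706e-01] [51.5 -1.6  0.1]
```

>>> step_arm:
  plan:
    - [[10,-2,0,0,-0.58],[17,-2,0,0,-0.58],[21,-2,-4,0,-0.58],[25,-2,-9,0,-0.58],[30,-2,-13,0,-0.58],[36,-2,-17,0,-0.58],[42,-2,-19,0,-0.58],[42,-2,-19,0,-0.58]]

```text
t: 23.7
eef_pos: [442.6, 314.9, 32.1]
tcp_rot: [-3.14, -0.001, -0.479]
ft_force: [1.0, -0.2, -0.6]
opening: 0.212
grip_force: 0.0
```

>>> step_arm:
  plan:
    - [[-12,0,0,0,-0.58],[-12,0,-40,0,-0.58],[-12,0,-80,0,-0.58],[-12,0,-120,0,-0.58],[-12,0,-150,0,-0.58],[-12,0,-180,0,-0.58],[-12,0,-180,0,-0.58]]

```text
t: 24.28
eef_pos: [431.0, 322.2, 216.3]
tcp_rot: [-3.135, -0.004, -0.478]
ft_force: [0.4, 1.1, 0.0]
opening: 0.211
grip_force: 0.0
```

Run:
```python
from h import *
s=env.state();print(s["eef_pos"],s["tcp_rot"])
c=env.get_calibration("wrist");im=env.read_camera("wrist");cv2.imwrite("pics/w10.png",im);print(label(im,c))
u,v=proj(c,[470,298,22]);print(u,v)
ce,wh,a,lid=jar(im,c,int(u),int(v),90); print(ce.round(1),np.round(wh),round(a,1),"lid",lid.round(),tool([*ce,10]).round(1))
cv2.imwrite("pics/w10c.png",cv2.resize(im[int(v)-60:int(v)+60,int(u)-80:int(u)+80],None,fx=3,fy=3))
```

```text
[430.99150369 322.15836112 216.33924646] [-3.13523702 -0.00416046 -0.47794053]
[]
331.8544529771778 164.28758269936478
[473.  295.4] [56. 51.] 62.6 lid [490. 324.] [ 49.4   4.5 203.7]
```

View pics/w10c.png

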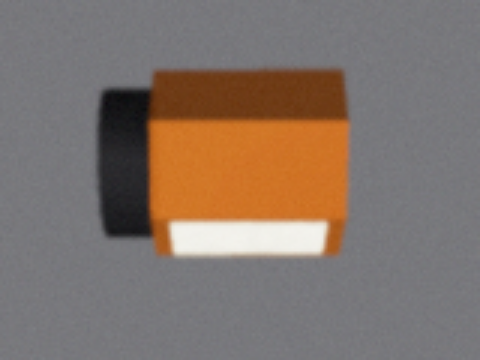

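The label is now on the near upper face, so one more flip the same way will do it.

>>> step_arm:
  plan:
    - [[-2,4,30,0,-0.58],[-2,4,70,0,-0.58],[-2,4,110,0,-0.58],[-2,4,145,0,-0.58],[-2,4,175,0,-0.58],[-2,4,193,0,-0.58],[-2,4,201,0,-0.58],[-2,4,201,0,-0.58]]

```text
t: 25.0
eef_pos: [425.2, 317.6, 7.9]
tcp_rot: [3.138, 0.003, -0.478]
ft_force: [0.2, 0.1, 0.4]
opening: 0.212
grip_force: 0.0
```

Run:
```python
from h import *
s=env.state();print(s["eef_pos"],s["tcp_rot"],tool([473,295.4,10]).round(1))
```

```text
[425.15213704 317.58025309   7.92845605] [ 3.13750653e+00  2.56603351e-03 -4.78440966e-01] [52.7 -2.3 -2.2]
```

>>> step_arm:
  plan:
    - [[11,-1,-2,0,-0.58],[18,-1,-2,0,-0.58],[22,-1,-6,0,-0.58],[26,-1,-11,0,-0.58],[31,-1,-15,0,-0.58],[37,-1,-19,0,-0.58],[43,-1,-21,0,-0.58],[43,-1,-21,0,-0.58]]

```text
t: 25.67
eef_pos: [467.0, 298.8, 32.1]
tcp_rot: [-3.14, -0.001, -0.479]
ft_force: [-0.0, 0.1, -0.0]
opening: 0.214
grip_force: 0.0
```

>>> step_arm:
  plan:
    - [[-12,0,0,0,-0.58],[-12,0,-40,0,-0.58],[-12,0,-80,0,0.8],[20,0,-120,0,0.85],[20,0,-160,0,0.85],[20,0,-190,0,0.85],[20,0,-190,0,0.85]]

```text
t: 26.25
eef_pos: [484.7, 291.2, 227.6]
tcp_rot: [-3.134, -0.006, -0.479]
ft_force: [0.4, 0.2, 0.4]
opening: 0.505
grip_force: 0.0
```

Run:
```python
from h import *
s=env.state();print(s["eef_pos"],s["tcp_rot"],s["opening"])
c=env.get_calibration("wrist");im=env.read_camera("wrist");cv2.imwrite("pics/w11.png",im); 
for l in label(im,c):
    a=np.radians(l[2]); a=np.array([np.cos(a),np.sin(a)]); a*=np.sign(a[1]); j=np.array(l[0])+7*a; print(l,j,tool([*j,60]).round(1))
```

```text
[484.66610574 291.17927229 227.61065851] [-3.13416246 -0.00590555 -0.47878225] 0.5048139922848023
([499.4, 281.7], [42.2, 21.5], 64.0, [330.0, 200.0]) [502.46859803 287.99155832] [ 17.6  -5.5 164.4]
```

>>> step_arm:
  plan:
    - [[17,-4,30,-1.4,0.85],[17,-4,65,-1.4,0.85],[17,-4,100,-1.4,0.85],[17,-4,130,-1.4,0.85],[17,-4,155,-1.4,0.85],[17,-4,160,-1.4,0.85],[17,-4,160,-1.4,0.85]]

```text
t: 26.88
eef_pos: [498.4, 285.5, 59.0]
tcp_rot: [3.138, 0.003, -0.454]
ft_force: [0.0, 0.7, 0.8]
opening: 0.922
grip_force: 0.0
```

Run:
```python
from h import *
s=env.state();print(s["eef_pos"],s["tcp_rot"],s["opening"],tool([502.5,288,6]).round(1))
```

```text
[498.40099801 285.50423047  59.02284026] [ 3.13772218  0.00323676 -0.45381173] 0.9215228066341913 [ 2.8 -4.2 53. ]
```

>>> step_arm:
  plan:
    - [[2,-3,25,0,0.85],[2,-3,45,0,0.85],[2,-3,54,0,0.85],[2,-3,55,0,0.85],[2,-3,55,0,-1],[2,-3,55,0,-1],[2,-3,55,0,-1],[2,-3,55,0,-1]]

```text
t: 27.55
eef_pos: [503.7, 287.7, 7.3]
tcp_rot: [-3.14, -0.001, -0.454]
ft_force: [0.4, -0.3, 0.6]
opening: 0.7
grip_force: 0.1
```

>>> step_arm:
  plan:
    - [[0,0,0,0,-1],[0,0,0,0,-1],[0,0,0,0,-1]]

```text
t: 27.8
eef_pos: [503.7, 287.7, 7.3]
tcp_rot: [-3.141, -0.001, -0.454]
ft_force: [-0.0, -0.4, 7.3]
opening: 0.695
grip_force: 29.9
```

Run:
```python
from h import *
s=env.state();print(s["eef_pos"],s["tcp_rot"],s["opening"],s["grip_force"],tool([*world(0,72),85]).round(1))
```

```text
[503.6993405  287.66306959   7.31240992] [-3.14058510e+00 -9.87918254e-04 -4.54293054e-01] 0.695302920752579 29.89765226840973 [236.2 149.7 -77.6]
```

>>> step_arm:
  plan:
    - [[0,0,-25,0,-1],[0,0,-60,0,-1],[27,17,-90,-7,-1],[59,37,-95,-14,-1],[91,57,-95,-20.5,-1],[123,78,-95,-20.5,-1],[155,98,-95,-20.5,-1],[187,118,-95,-20.5,-1]]

```text
t: 28.47
eef_pos: [620.1, 97.6, 101.7]
tcp_rot: [3.142, -0.0, -0.096]
ft_force: [0.8, 0.3, -1.8]
opening: 0.695
grip_force: 29.9
```

Run:
```python
from h import *
s=env.state();print(s["eef_pos"],s["tcp_rot"],s["opening"],s["grip_force"],tool([*world(0,72),60]).round(1))
```

```text
[620.12264678  97.64008299 101.67064578] [ 3.14153936e+00 -1.61205548e-04 -9.64484338e-02] 0.6945219452135853 29.887046813964844 [34.5 45.  41.7]
```

>>> step_arm:
  plan:
    - [[15,20,0,0,-1],[30,40,0,0,-1],[34,45,0,0,-1],[34,45,10,0,-1],[34,45,30,0,-1],[34,45,45,0,-1],[34,45,45,0,-1],[34,45,45,0,-1]]

```text
t: 29.13
eef_pos: [648.1, 52.4, 55.4]
tcp_rot: [3.141, 0.002, -0.095]
ft_force: [-0.3, 0.4, -2.2]
opening: 0.697
grip_force: 29.9
```

Run:
```python
from h import *
s=env.state();print(s["eef_pos"],s["tcp_rot"],s["opening"],s["grip_force"],tool([*world(0,72),13.6]).round(1))
```

```text
[648.05466851  52.44440407  55.44966443] [ 3.14144735e+00  2.28272495e-03 -9.54563733e-02] 0.6970354143390743 29.88650768995285 [ 2.5  2.8 41.8]
```

>>> step_arm:
  plan:
    - [[1,2,15,0,-1],[1,2,28,0,-1],[1,2,37,0,-1],[1,2,41,0,-1],[1,2,42,0,-1],[1,2,42,0,-1]]

```text
t: 29.63
eef_pos: [649.9, 49.4, 14.3]
tcp_rot: [3.141, 0.0, -0.096]
ft_force: [-1.9, -0.8, -2.2]
opening: 0.687
grip_force: 29.9
```

>>> step_arm:
  plan:
    - [[0,0,0,0,0.62],[0,0,0,0,0.62],[0,0,0,0,0.62],[0,0,-20,0,0.62],[0,0,-60,0,0.62],[0,0,-100,0,0.62],[0,0,-140,0,0],[0,0,-170,0,0]]

```text
t: 30.3
eef_pos: [650.3, 49.3, 188.4]
tcp_rot: [-3.141, -0.004, -0.096]
ft_force: [-0.8, 0.1, 0.3]
opening: 0.719
grip_force: 0.0
```

Run:
```python
from h import *
s=env.state();print(s["eef_pos"],s["tcp_rot"],tray(s["eef_pos"]))
c=env.get_calibration("wrist");im=env.read_camera("wrist");cv2.imwrite("pics/w12.png",im);L=label(im,c);print([(tray(l[0]),l[1:3]) for l in L])
```

```text
[650.32566979  49.25339135 188.35133306] [-3.14143923 -0.00350103 -0.09649445] [ 0.2 71.8]
[(array([  -2.6, -115. ]), ([43.4, 21.2], 84.4)), (array([ -2.4, -23.3]), ([43.1, 21.2], 84.4)), (array([-2.7, 64.9]), ([42.8, 21.9], 83.7))]
```

View pics/w12.png

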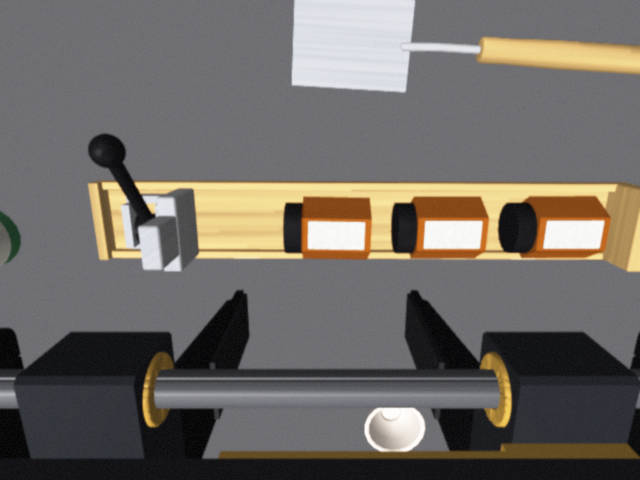

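All three jars lie in the trough with labels up (label centres at pixels (337,235), (452,235) and (571,235)), and the lever is free. Next I'll pinch the tab.

>>> step_arm:
  plan:
    - [[0,-40,0,0,0.05],[0,-80,0,0,0.05],[0,-114,10,0,0.05],[0,-114,40,0,0.05],[0,-114,45,0,0.05],[0,-114,45,0,0.05],[0,-114,45,0,0.05]]

```text
t: 30.93
eef_pos: [661.1, 161.9, 139.8]
tcp_rot: [3.141, 0.0, -0.097]
ft_force: [0.5, -1.2, 0.9]
opening: 0.526
grip_force: 0.0
```

Run:
```python
from h import *
s=env.state();print(s["eef_pos"],s["tcp_rot"],tray(s["eef_pos"]),s["opening"],tool([*world(0,186),66]).round(1))
```

```text
[661.06957961 161.90968157 139.83827439] [ 3.14136299e+00  9.19100012e-05 -9.72698813e-02] [  0.2 185. ] 0.5261856539413702 [-0.1 -1.1 73.8]
```

>>> step_arm:
  plan:
    - [[0,-1,30,0,0.05],[0,-1,60,0,0.05],[0,-1,73,0,0.05],[0,-1,73,0,0.05],[0,-1,73,0,-1],[0,-1,73,0,-1],[0,-1,73,0,-1],[0,-1,73,0,-1]]

```text
t: 31.6
eef_pos: [661.6, 163.7, 67.9]
tcp_rot: [-3.141, -0.002, -0.097]
ft_force: [0.1, -0.6, -0.5]
opening: 0.299
grip_force: 0.0
```

>>> step_arm:
  plan:
    - [[0,0,0,0,-1],[0,0,0,0,-1],[0,0,0,0,-1],[0,0,0,0,-1],[0,0,0,0,-1]]

```text
t: 32.02
eef_pos: [661.1, 162.7, 67.0]
tcp_rot: [3.14, -0.0, -0.097]
ft_force: [-1.6, -7.4, 5.3]
opening: 0.147
grip_force: 30.0
```

>>> step_arm:
  plan:
    - [[0,12,0,0,-1],[0,26,0,0,-1],[0,40,0,0,-1],[0,54,0,0,-1],[0,66,0,0,-1],[0,74,0,0,-1],[0,82,0,0,-1],[0,90,0,0,-1]]

```text
t: 32.68
eef_pos: [652.1, 73.3, 67.0]
tcp_rot: [-3.141, -0.0, -0.097]
ft_force: [-2.0, 4.9, 5.5]
opening: 0.146
grip_force: 30.0
```

>>> step_arm:
  plan:
    - [[0,8,0,0,-1],[0,16,0,0,-1],[0,24,0,0,-1],[0,32,0,0,-1],[0,39,0,0,-1],[0,45,0,0,-1],[0,49,0,0,-1],[0,49,0,0,-1]]

```text
t: 33.35
eef_pos: [647.1, 24.3, 66.9]
tcp_rot: [-3.141, 0.0, -0.097]
ft_force: [-3.1, -0.3, 6.4]
opening: 0.147
grip_force: 30.0
```

Run:
```python
from h import *
s=env.state();print(s["eef_pos"],s["tcp_rot"],tray(s["eef_pos"]),s["opening"],s["ft_force"])
```

```text
[647.12864888  24.25050477  66.93166564] [-3.14136121e+00  8.43340085e-05 -9.73236054e-02] [-0.6 46.6] 0.14727583642834305 [-3.07035991 -0.30578897  6.39052034]
```

>>> step_arm:
  plan:
    - [[0,1,0,0,-1],[0,2,0,0,-1],[0,2.5,0,0,-1],[0,2.5,0,0,-1]]

```text
t: 33.68
eef_pos: [647.0, 22.6, 67.0]
tcp_rot: [-3.141, -0.0, -0.097]
ft_force: [-2.5, 4.9, 6.4]
opening: 0.146
grip_force: 30.0
```

Run:
```python
from h import *
s=env.state();print(s["eef_pos"],tray(s["eef_pos"]),s["opening"],s["ft_force"])
```

```text
[646.99673758  22.63987683  66.95600619] [-0.6 45. ] 0.14630528295182726 [-2.53038373  4.85473991  6.38530524]
```

>>> step_arm:
  plan:
    - [[0,1,0,0,-1],[0,1.5,0,0,-1],[0,1.5,0,0,-1]]

```text
t: 33.93
eef_pos: [646.9, 21.3, 67.0]
tcp_rot: [-3.141, -0.0, -0.097]
ft_force: [-2.3, 5.9, 6.4]
opening: 0.144
grip_force: 30.0
```

Run:
```python
from h import *
s=env.state();print(s["eef_pos"],tray(s["eef_pos"]),s["opening"],s["ft_force"])
```

```text
[646.86359591  21.27494969  66.95948465] [-0.6 43.6] 0.144364727476578 [-2.27380478  5.9073172   6.43375256]
```

>>> step_arm:
  plan:
    - [[0,1,0,0,-1],[0,2,0,0,-1],[0,3,0,0,-1],[0,3,0,0,-1]]

```text
t: 34.27
eef_pos: [646.9, 21.2, 67.0]
tcp_rot: [-3.137, -0.001, -0.097]
ft_force: [0.0, 24.6, 5.7]
opening: 0.146
grip_force: 30.0
```

Run:
```python
from h import *
s=env.state();print(s["eef_pos"],tray(s["eef_pos"]),s["opening"],s["ft_force"])
```

```text
[646.88290225  21.16319774  66.95702182] [-0.6 43.5] 0.14618470343051862 [ 0.04609547 24.61526966  5.68208477]
```

The row is closed: force rose to 24.6 N with no further motion. I'll relax, release, rise and check.

>>> step_arm:
  plan:
    - [[0,-2.5,0,0,-1],[0,-2.5,0,0,-0.2],[0,-2.5,0,0,-0.2],[0,-2.5,0,0,-0.2],[0,-2.5,-30,0,-0.2],[0,-2.5,-70,0,-0.2],[0,-2.5,-110,0,-1],[0,-2.5,-120,0,-1]]

```text
t: 34.93
eef_pos: [649.0, 20.2, 192.3]
tcp_rot: [-3.142, -0.008, -0.097]
ft_force: [1.0, 0.7, 0.6]
opening: 0.312
grip_force: 0.0
```

Run:
```python
from h import *
s=env.state();print(s["eef_pos"],s["tcp_rot"],tray(s["eef_pos"]),tool([*world(100,72),187]).round())
c=env.get_calibration("wrist");im=env.read_camera("wrist");cv2.imwrite("pics/w13.png",im);L=label(im,c);print([(tray(l[0]),l[1:3]) for l in L])
```

```text
[648.97288581  20.20800505 192.32605449] [-3.14153665 -0.00782431 -0.09681999] [ 1.6 42.8] [ 98. -29.   6.]
[(array([ -2.6, -71.1]), ([43.2, 20.7], 84.4)), (array([-2.5, -3.9]), ([43.0, 20.7], 84.4)), (array([  -2.3, -138.3]), ([43.3, 21.4], 84.4))]
```

View pics/w13.png

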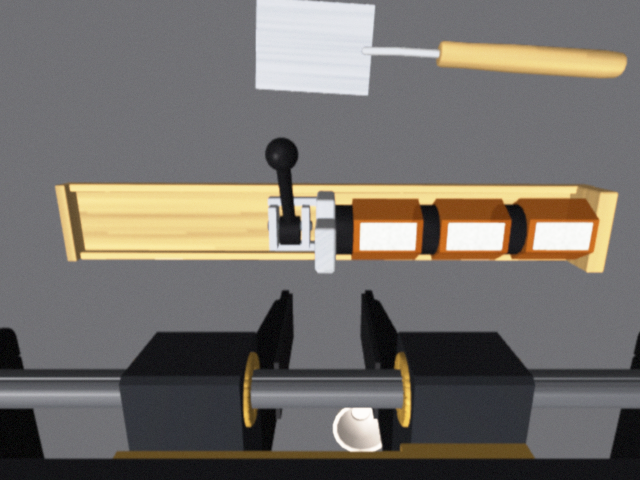

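The row is closed up: spacing is 67 and all labels are up, with the ball at (281,154). Next I'll go to the far side of the ball with the fingers shut.

>>> step_arm:
  plan:
    - [[40,-12,0,0,-1],[80,-25,0,0,-1],[100,-29,0,0,-1],[100,-29,30,0,-1],[100,-29,70,0,-1],[100,-29,100,0,-1],[100,-29,116,0,-1],[100,-29,116,0,-1]]

```text
t: 35.65
eef_pos: [746.9, 39.6, 64.3]
tcp_rot: [3.141, 0.008, -0.097]
ft_force: [0.1, 0.2, -0.3]
opening: 0.007
grip_force: 0.0
```

>>> step_arm:
  plan:
    - [[0,0,0,0,-1],[0,0,0,0,-1]]

```text
t: 35.82
eef_pos: [750.1, 39.8, 71.4]
tcp_rot: [3.142, -0.002, -0.097]
ft_force: [-0.2, -0.7, 0.1]
opening: 0.006
grip_force: 0.0
```

Run:
```python
from h import *
s=env.state();print(s["eef_pos"],s["tcp_rot"],tray(s["eef_pos"]),s["opening"])
```

```text
[750.05206971  39.82585245  71.35213336] [ 3.14153874e+00 -1.52693259e-03 -9.66251808e-02] [100.4  71.9] 0.006354626778618884
```

>>> step_arm:
  plan:
    - [[-14,0,1,0,-1],[-23,0,-2,0,-1],[-34,0,-9,0,-1],[-45,0,-15,0,-1],[-56,0,-19,0,-1],[-66,0,-22,0,-1],[-76,0,-23,0,-1],[-80,0,-23,0,-1]]

```text
t: 36.48
eef_pos: [670.1, 47.8, 96.0]
tcp_rot: [-3.141, -0.004, -0.096]
ft_force: [1.9, -0.2, 0.5]
opening: 0.003
grip_force: 0.6
```

>>> step_arm:
  plan:
    - [[-12,0,2,0,-1],[-24,0,5,0,-1],[-35,0,9,0,-1],[-45,0,15,0,-1],[-53,0,20,0,-1],[-61,0,26,0,-1],[-64,0,27,0,-1],[-64,0,27,0,-1]]

```text
t: 37.15
eef_pos: [613.8, 53.4, 70.1]
tcp_rot: [-3.14, -0.02, -0.097]
ft_force: [24.5, -1.8, 7.4]
opening: 0.002
grip_force: 15.4
```

Run:
```python
from h import *
s=env.state();print(s["eef_pos"],s["tcp_rot"],tray(s["eef_pos"]),s["ft_force"])
```

```text
[613.83927083  53.40022335  70.12133844] [-3.14039015 -0.02013181 -0.09680571] [-36.5  72.5] [24.50058546 -1.84905991  7.38261669]
```

>>> step_arm:
  plan:
    - [[-3,0,1,0,-1],[-3,0,1,0,-1],[12,0,-4,0,-1],[25,0,-40,0,-1],[25,0,-80,0,-1],[25,0,-120,0,-1],[25,0,-125,0,-1]]

```text
t: 37.73
eef_pos: [633.5, 51.5, 198.5]
tcp_rot: [-3.141, -0.01, -0.096]
ft_force: [0.6, -0.3, -0.4]
opening: 0.007
grip_force: 0.0
```

Run:
```python
from h import *
s=env.state();print(s["eef_pos"],s["tcp_rot"],tray(s["eef_pos"]),s["ft_force"])
c=env.get_calibration("wrist");im=env.read_camera("wrist");L=label(im,c);print([(tray(l[0]),l[1:3]) for l in L])
cv2.imwrite("pics/w14.png",im)
for z in(75,80): print([proj(c,[*world(-60,72.5),75])])
b=cv2.inRange(im,(0,0,0),(45,45,45)); b[290:]=0
for k in cv2.findContours(b,0,2)[0]:
    if cv2.contourArea(k)>100: print(cv2.boundingRect(k))
```

```text
[633.52531214  51.53227987 198.51285399] [-3.14095103 -0.01009251 -0.09643723] [-16.8  72.5] [ 0.56516768 -0.27150262 -0.39051396]
[(array([  -2. , -138.6]), ([43.2, 21.1], 84.5)), (array([ -2.4, -71.5]), ([43.4, 21.6], 82.9)), (array([-2. , -4.5]), ([43.3, 21.7], 83.2))]
[array([327.23635892, 296.2547042 ])]
[array([327.23635892, 296.2547042 ])]
(313, 188, 26, 102)
(459, 182, 19, 48)
(377, 182, 15, 48)
(544, 181, 21, 50)
```

View pics/w14.png

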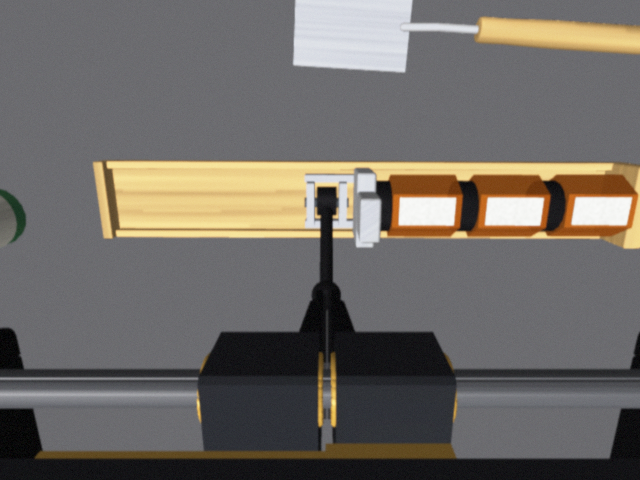

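The lever ball is at (326,294), where the locked position predicts (327,296). The jars are tight with labels up and the robot is clear, so I'm handing in.

```bash
python3 -c "
from cell import env
print(env.job_done())"
```

```text
the job is handed in; nothing more can be done
None
```

All three amber jars are in the tray, labels up, closed up against the end wall by the fence with the lever locked; I handed the job in at about 38 s, but it returned no verdict.

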